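# Drop the copper balls from the trap-bottom hopper and bolt it shut

## Robot

A 7-joint arm with a two-finger parallel gripper is mounted at the origin on a cart in front of the work surface, level with it; the furniture and walls round the work are solid. World frame = base frame: x ahead of the robot, y to its left, z up, the work surface at z = 0. Lengths are in m, angles in rad, forces in N, time in s.
With the tool pointing down it reaches from about 0.425 to 0.825 m from the base axis. Payload 3.6 kg.
Tool frame: the origin (TCP) lies on the centre line of the jaws, within the pads' length; the fingertips stand 11 mm ahead of it and the grasp point (between the pads) lies 8 mm behind it; z points along the fingers, y is the direction in which the jaws open and shut (so a half turn about z gives the same grasp; the last joint's range is limited). The gripper opens to 85 mm and grips with 20 to 120 N. Pads are 22 mm wide; open, the fingers measure 114 mm over their backs; the gripper's body (76 mm by 85 mm) begins 54 mm behind the grasp point. The pads swing forward as they close: fully open they stand 13 mm farther back than shut.
Start: joints at [-1.361, 0.615, -0.013, 1.423, 0.008, 1.103, -0.04], TCP at [0.152, 0.632, 0.242] pointing down, gripper open.
Joint ranges: [-3.12, 3.12], [-0.3, 2.06], [-1.34, 1.32], [0.26, 2.42], [-1.36, 4.5], [0.01, 1.98], [-2.84, 2.84]. Speed limits (rad/s): [2.79, 2.79, 3.14, 3.14, 3.14, 3.14, 3.14].

## Interface

Orientations are given as a unit quaternion [x, y, z, w].
In Python, from plant import ctrl gives the robot as it stands.
- The arm moves only by the tool jog_arm, never from a script. Its arguments are lists of equal length, an entry for each row: "twist": the turn, a rotation vector about the tool's x, y, z in units of 8 degrees (1.0 is 8 degrees), a list of three; "translation": the shift along the tool's x, y, z in units of 40 mm (1.0 is 40 mm), a list of three; "fingers": the closure, from 0 (fully open) to 1 (shut). In form: {"twist": [[wx, wy, wz], ...], "translation": [[tx, ty, tz], ...], "fingers": [fingers, ...]}. A call has 1 to 12 rows; each row shifts and turns the commanded pose from where the row before left it, along the tool's axes as they then stand; what a row does not reach is not made up. A row lasts 1/10 s, in which the tool goes at most 50 mm and 8.59 degrees, less where a joint would pass 70% of its speed; a pose out of reach is approached as far as the arm can. A call is refused whole if a number of a shift passes 1 or a number of a turn 1, either way. A call with a gripper value outside its range is refused whole. The fingers move at their own pace and stop on an object; the grip force is fixed at half the most. Time passes only in rows, so rows that do not move let the fingers close. It gives the time, the measured TCP pose, the force and the opening at its end, in the units of the state.
- ctrl.get_state(): the state, without advancing time (a new reading comes with each control period).
- ctrl.camera(name): name is "side" or "top"; returns a dict with "color" (480x640x3 uint8, blue, green, red), "z_map" (480x640 float32, m along the optical axis (not along the pixel's ray), 0 where there is no reading), "fx", "fy", "cx", "cy" (pixels), "extrinsics" (4x4, takes a point from world to camera coordinates). Camera axes: x right, y up, looking along -z (the intrinsics and any distortion apply to the point x, -y, -z); pixel columns grow to the right and rows downward; lengths in m; the calibration is good to about 2 mm. A picture is of the moment at which its call begins.
- ctrl.sign_off(): hands the job in, once; it reports no verdict.
Trained networks look in a picture, given as the dict that the camera call returned (one of the last four; its "shot" number tells which), for a name from the list of things; names that differ only in an ending like _2 or _b are one class to them, and where a whole thing is asked for, a point or a joint stands for the part that bears it (a point fixed in the world has none). Each returns a list of dicts, best first, with "conf" (0 to 1); they miss things now and then, are a little off and sometimes report something else, mostly with a low value. They report only what shows in the picture. A call takes as long as a camera call. They do not tell look-alikes from the thing itself.
- ctrl.search_frame(picture, name): "position" ([x, y, z] in m, in world coordinates, good to about 4 mm: the middle of the surface that is visible of it).
The state is a dict: "clock": time; "qpos": joint angles; "qvel": joint speeds; "joint_efforts": joint torques, N m; "eef_pos": TCP position; "tcp_rot": TCP orientation; "wrist_force": force on the tool from outside, world axes, zero at the start; "moment": the same for the moment, N m; "grip_width": opening from 0.0 (shut) to 1.0 (fully open).
Only numpy, scipy, OpenCV 4.12 (cv2) and the standard library are available. Lean on these libraries where they do the work, as an engineer would, in place of code of your own. Each camera call takes 0.05 s, during which the arm holds its last target.

## Task

Swing the hopper's trap-door bottom open by its lever so that both copper balls drop into the tray under it. Then bring the lever back down so that the door is shut, and slide the bolt fully home over the lever so that the door is latched.

Things in the scene. Friction and masses are not known exactly. Their poses are not given: they have to be found in the camera images.
- gate_hopper: Fixed hopper: aluminium box 90 mm square, z 121 to 201 mm, on legs over a fixed tray (inside -50..70 mm in x, +-50 in y, walls 45 mm high). Origin: on the worktop under the hopper's centre. x: level, away from the lever side (lever and bolt are at -x); y level; z up. Door hinge along y at x -52, z 117 mm. Only the raised lever and the bolt knob (213 mm) stand higher.
- trap_door (a joint): Angle (rad) of the hopper's hinged bottom: 0 shut, level (stop); 1.05 wide open, hanging (stop). Its lever is fixed to it: at 0 it slants out to -x, 30 degrees up; as the door opens it rises and swings toward +x (turn about the hopper's +y), upright at 1.05. The stiff hinge stays where left; about 4 N at the handle moves it.
- lever_handle (a point): Centre of the lever's cross handle: black round bar 12 mm thick, 70 mm long, along the hopper's y axis, 140 mm from the hinge line. In the hopper's frame at door angle 0: x -173, y 0, z 187 mm; at 1.05: x -52, z 257 mm. The bar is fixed to the lever and turns with it.
- bolt (a joint): Travel (m) of the steel slide bolt beside the lever: 0 drawn back, 0.030 fully home (stop), along the hopper's +y. Home, its 8 mm round tongue lies about 4 mm over the lever arm and keeps it from rising; it can go home only when the lever is down. It stays where left; about 2 N moves it.
- bolt_knob (a point): Grip point of the bolt's knob: an upright steel pin, 12 mm in diameter, standing on the bolt; guides beside it end at z 174 mm, the pin's top is at 213 mm. The point is on the pin's axis at z 200 mm; in the hopper's frame x -113 mm, y from -66 (drawn back) to -36 mm (home).
- ball_a_center (a point): Centre of one of the two copper balls, 32 mm in diameter, lying on the trap door inside the hopper at the start (centre at height 135 mm). In the tray its centre is 22 mm high.
- ball_b_center (a point): Centre of the other copper ball, the same size, also in the hopper.
Things that resemble listed ones, but are neither listed nor needed, are in the scene too. Leave any green look-alike of the part that bears ball_a_center alone. Leave any white look-alike of the part that bears ball_b_center alone.

How it is judged:
By the outcome, as a careful person would: the job done as asked, in the order asked, and still so for the second after the job is handed in, with the robot touching nothing.
It also fails if it takes over 42 s, if anything falls off the work surface, if the arm or the gripper's body presses on something with over 40 N, if the wrist force passes 120 N, or if a joint passes its speed limit or range.

## Working session

There is one attempt and no reset: what is moved stays moved. The work goes in short steps, Python scripts to look and compute and a tool call to move; the robot and the scene stay as the last step left them, time stands still between calls to the robot, and variables do not carry over. Pictures are saved under pics/ and viewed, and the job is handed in when it is done.

Besides the shell and the picture viewer there is one more tool, called after "Request:" by a JSON object that holds its "fn" and its "kwargs". jog_arm: Moves the arm, as the interface text tells. Its arguments: {"type":"object","properties":{"twist":{"type":"array"},"translation":{"type":"array"},"fingers":{"type":"array"}},"required":["twist","translation","fingers"]}

```bash
mkdir -p pics
cat > h.py <<'E'
import numpy as np,cv2
from plant import ctrl
def unproj(c,u,v,z):
    p=np.array([(u-c['cx'])*z/c['fx'],-(v-c['cy'])*z/c['fy'],-z,1.0])
    return (np.linalg.inv(c['extrinsics'])@p)[:3]
def proj(c,P):
    p=c['extrinsics']@np.append(P,1); return c['cx']+c['fx']*p[0]/-p[2], c['cy']-c['fy']*p[1]/-p[2]
E
python3 - <<'E'
from h import *
import os
s=ctrl.get_state(); print({k:np.round(v,3) for k,v in s.items()})
for n in('top','side'):
    c=ctrl.camera(n); cv2.imwrite(f'pics/{n}0.png',c['color']); print(n,c['fx'],c['cx'],c['cy'],[k for k in c]); print(np.round(c['extrinsics'],3))
    for t in ['gate_hopper','lever_handle','bolt_knob','ball_a_center','bolt','trap_door']:
        for d in ctrl.search_frame(c,t): print(t,np.round(d['position'],3),round(d['conf'],2),np.round(proj(c,d['position'])))
E
```

```text
{'clock': np.float64(0.0), 'qpos': array([-1.361,  0.616, -0.013,  1.425,  0.008,  1.103, -0.04 ]), 'qvel': array([-0.001, -0.001,  0.   ,  0.001,  0.001,  0.   ,  0.   ]), 'joint_efforts': array([ 0.0000e+00, -4.6922e+01,  2.5900e-01, -1.7104e+01,  1.0000e-02,
        1.0000e-02, -0.0000e+00]), 'eef_pos': array([0.152, 0.631, 0.241]), 'tcp_rot': array([ 0.118,  0.993, -0.001, -0.   ]), 'wrist_force': array([ 1.64 ,  0.572, -0.012]), 'moment': array([ 0.039,  0.02 , -0.022]), 'grip_width': np.float64(1.001)}
top 568.2666226009661 311.47553251503706 238.70311154073022 ['color', 'z_map', 'fx', 'fy', 'cx', 'cy', 'extrinsics', 'shot']
[[ 0.01  -1.    -0.016 -0.245]
 [ 0.984  0.007  0.177 -0.6  ]
 [-0.177 -0.017  0.984 -0.885]
 [ 0.     0.     0.     1.   ]]
lever_handle [ 0.558 -0.261  0.119] 0.87 [324. 260.]
bolt_knob [ 0.454 -0.29   0.168] 0.54 [344. 328.]
ball_a_center [ 0.753 -0.359  0.028] 0.63 [381. 156.]
ball_a_center [ 0.561 -0.302  0.15 ] 0.53 [352. 255.]
bolt [ 0.45  -0.288  0.169] 0.79 [343. 331.]
trap_door [ 0.558 -0.263  0.121] 0.61 [325. 259.]
side 443.8513055027897 325.3526618029975 240.03247860767468 ['color', 'z_map', 'fx', 'fy', 'cx', 'cy', 'extrinsics', 'shot']
[[ 0.989 -0.149  0.01  -0.622]
 [ 0.09   0.646  0.758  0.004]
 [-0.12  -0.748  0.653 -1.07 ]
 [ 0.     0.     0.     1.   ]]
gate_hopper [ 0.564 -0.289  0.11 ] 0.58 [315. 265.]
lever_handle [ 0.446 -0.23   0.173] 0.94 [249. 226.]
bolt_knob [ 0.447 -0.296  0.18 ] 0.55 [249. 246.]
ball_a_center [ 0.752 -0.364  0.025] 0.57 [415. 313.]
bolt [ 0.454 -0.298  0.184] 0.52 [253. 244.]
trap_door [ 0.446 -0.234  0.172] 0.82 [249. 228.]
```

View pics/top0.png

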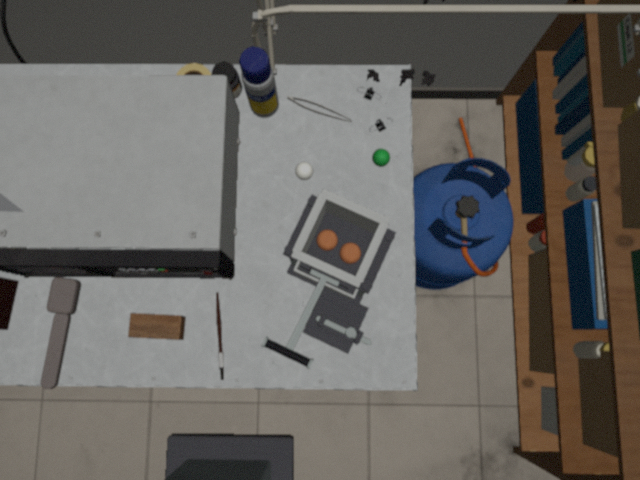

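View pics/side0.png

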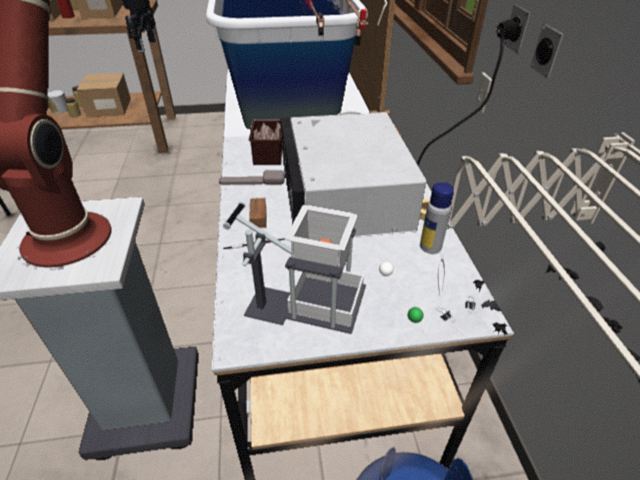

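Run:
```python
from h import *
c=ctrl.camera('top')
z=c['z_map']; v,u=np.mgrid[:480,:640]
p=np.stack([(u-c['cx'])*z/c['fx'],-(v-c['cy'])*z/c['fy'],-z,np.ones_like(z)],-1)
W=(p@np.linalg.inv(c['extrinsics']).T)[...,:3]; W[z==0]=np.nan
np.save('W.npy',W)
m=(W[...,2]>.19)&(W[...,2]<.212)&(u>280)&(u<410)&(v>185)&(v<300)
P=W[m][:,:2].astype(np.float32); r=cv2.minAreaRect(P*1000); print('rim',m.sum(),r, np.median(W[m][:,2]))
img=c['color'].astype(int)
d=(img.max(-1)<60)&(u>255)&(u<320)&(v>330)&(v<372)&(W[...,2]>.14)
P=W[d]; print('handle',d.sum(),P.mean(0),np.percentile(P,[2,98],axis=0)); 
q=P[:,:2]-P[:,:2].mean(0); U,S,V=np.linalg.svd(q,full_matrices=False); print('bar dir',V[0],np.ptp(q@V[0]))
m=(u>305)&(u<375)&(v>310)&(v<350)&(W[...,2]>.16); P=W[m]; print('bolt',m.sum(),P.mean(0), P[P[:,2].argmax()])
k=m&(W[...,2]>.195); print('knob',k.sum(),W[k].mean(0),u[k].mean(),v[k].mean())
b=(u<236)&(v<276)&(v>76); print('oven',np.nanmax(W[b][:,2]),np.nanmedian(W[b],0),np.nanmin(W[b&(W[...,2]>.15)],0),np.nanpercentile(W[b&(W[...,2]>.15)],99,axis=0))
cv2.imwrite('pics/crop_top.png',cv2.resize(c['color'][180:380,250:420],None,fx=3,fy=3,interpolation=cv2.INTER_CUBIC))
```

```text
rim 2406 ((578.6221923828125, -282.7452087402344), (105.98442077636719, 106.4189453125), 65.51937866210938) 0.20030630625888396
handle 310 [ 0.42078053 -0.21139401  0.1922125 ] [[ 0.4068925  -0.23847158  0.18949228]
 [ 0.43428486 -0.18413699  0.19482578]]
bar dir [-0.41713012 -0.90884678] 0.06122146172380677
bolt 511 [ 0.45233024 -0.28685893  0.17614837] [ 0.45217136 -0.29520696  0.21551371]
knob 86 [ 0.44858098 -0.2958712   0.21284414] 350.40697674418607 331.80232558139534
oven 0.1686665344708681 [0.67666841 0.05000144 0.15989196] [ 0.53749346 -0.10964168  0.15001973] [0.83187138 0.22810528 0.16357658]
```

View pics/crop_top.png

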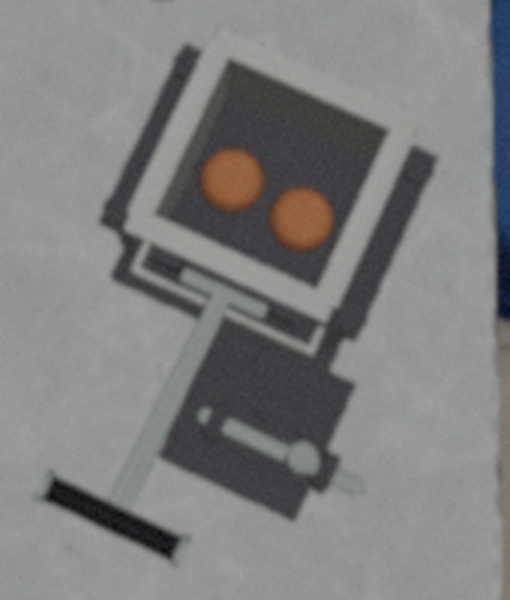

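Run:
```python
from h import *
c=ctrl.camera('side')
z=c['z_map']; v,u=np.mgrid[:480,:640]
p=np.stack([(u-c['cx'])*z/c['fx'],-(v-c['cy'])*z/c['fy'],-z,np.ones_like(z)],-1)
W=(p@np.linalg.inv(c['extrinsics']).T)[...,:3]; W[z==0]=np.nan
for n,(a,b,x,y) in dict(tub=(210,370,5,125),brown=(250,282,120,165),spat=(220,285,168,185),wood=(249,267,198,225)).items():
    Q=W[x:y,a:b].reshape(-1,3); Q=Q[(Q[:,2]>0.01)&(Q[:,0]<.95)]; 
    if len(Q): print(n,len(Q),np.nanpercentile(Q,[2,50,98],axis=0).round(3).tolist())
for uv in [(215,25),(228,35),(240,118),(340,118),(270,5)]: print(uv,W[uv[1],uv[0]].round(3))
# lever side check at hopper frame pts
yaw=np.radians(-24.5)
O=np.array([.5786,-.2827,0]);R=np.array([[np.cos(yaw),-np.sin(yaw),0],[np.sin(yaw),np.cos(yaw),0],[0,0,1]])
im=cv2.resize(c['color'][170:340,190:390],None,fx=4,fy=4,interpolation=cv2.INTER_CUBIC)
for P in [(-.173,0,.187),(-.173,.035,.187),(-.113,-.066,.2),(-.045,-.045,.201),(.045,.045,.201),(-.113,-.066,.213)]:
    a,b=proj(c,O+R@np.array(P)); cv2.circle(im,(int((a-190)*4),int((b-170)*4)),4,(0,0,255),1)
cv2.imwrite('pics/crop_side.png',im)
```

```text
tub 16560 [[0.396, 0.215, 0.053], [0.604, 0.455, 0.241], [0.88, 0.852, 0.369]]
brown 1329 [[0.452, 0.263, 0.014], [0.496, 0.278, 0.064], [0.541, 0.402, 0.087]]
spat 512 [[0.364, 0.152, 0.01], [0.485, 0.177, 0.016], [0.536, 0.202, 0.031]]
wood 429 [[0.439, -0.03, 0.014], [0.458, 0.0, 0.033], [0.478, 0.055, 0.037]]
(215, 25) [0.386 0.438 0.352]
(228, 35) [0.417 0.444 0.323]
(240, 118) [ 0.415  0.606 -0.001]
(340, 118) [0.703 0.23  0.159]
(270, 5) [0.557 0.872 0.299]
```

View pics/crop_side.png

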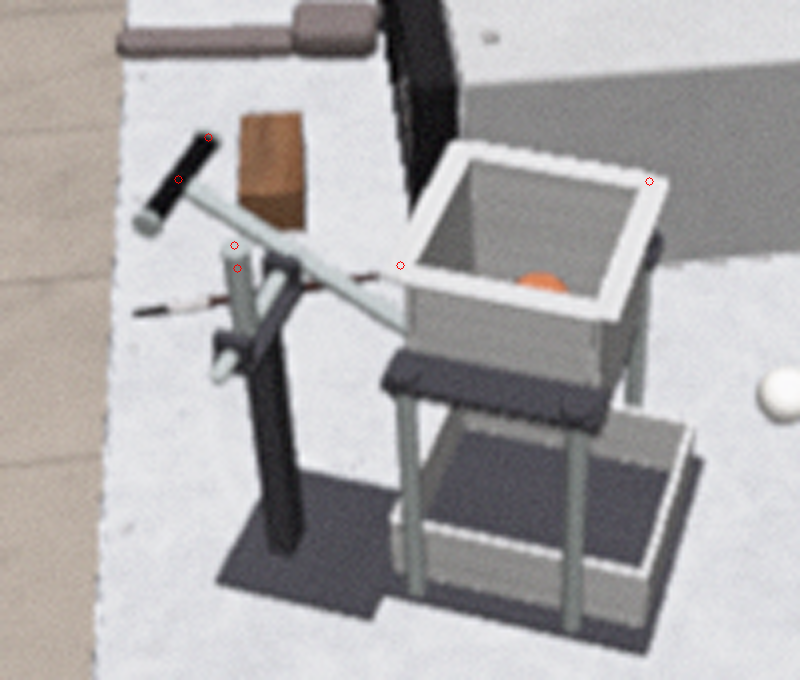

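Request:
{"fn": "jog_arm", "kwargs": {"twist": [[0,0,0],[0,0,0],[0,0,0],[0,0,0],[0,0,0],[0,0,0]], "translation": [[0,-0.7,-1],[0,-0.7,-1],[0,-0.7,-1],[0,-0.7,-1],[0,-0.7,-1],[0,-1,0]], "fingers": [0,0,0,0,0,0]}}

```text
clock: 1.4
eef_pos: [0.1101, 0.4588, 0.4478]
tcp_rot: [0.118, 0.993, 0.007, 0.0]
wrist_force: [-0.6, -0.2, -1.0]
grip_width: 1.0
```

Request:
{"fn": "jog_arm", "kwargs": {"twist": [[0,0,0.61],[0,0,0.61],[0,0,0.61],[0,0,0.61],[0,0,0.61],[0,0,0.61],[0,0,0.61],[0,0,0.61],[0,0,0.61],[0,0,0.61]], "translation": [[-1,-0.04,0],[-1,-0.04,0],[-1,-0.04,0],[-1,-0.04,0],[-1,-0.04,0],[-1,-0.04,0],[-1,-0.04,0],[-1,-0.04,0],[-1,-0.04,0],[-1,-0.04,0]], "fingers": [0,0,0,0,0,0,0,0,0,0]}}

```text
clock: 2.4
eef_pos: [0.4178, 0.2178, 0.4424]
tcp_rot: [0.519, 0.855, 0.0, 0.0]
wrist_force: [-0.1, 0.9, 0.1]
grip_width: 1.003
```

Request:
{"fn": "jog_arm", "kwargs": {"twist": [[0,0,0.61],[0,0,0.61],[0,0,0.61],[0,0,0.61],[0,0,0.61],[0,0,0.61],[0,0,0.61],[0,0,0.61],[0,0,0.61],[0,0,0.61]], "translation": [[-1,-0.04,0],[-1,-0.04,0],[-1,-0.04,0],[-1,-0.04,0],[-1,-0.04,0],[-1,-0.04,0],[-1,-0.04,0],[-1,-0.04,0],[-1,-0.04,0],[-1,-0.04,0]], "fingers": [0,0,0,0,0,0,0,0,0,0]}}

```text
clock: 3.4
eef_pos: [0.4398, -0.17, 0.4424]
tcp_rot: [0.826, 0.564, 0.0, 0.0]
wrist_force: [0.3, 0.5, -0.0]
grip_width: 0.998
```

Now a planner for the remaining offsets.

```bash
cat >> h.py <<'E'
from scipy.spatial.transform import Rotation as Ro
yaw=np.radians(-24.5); O=np.array([.5786,-.2827,0]); RH=Ro.from_euler('z',yaw)
def plan(hp,tilt=0,spin=0):
    """TCP delta to reach hopper-frame grasp point hp (jaws along hopper x), tool tilted about hopper +y; prints tool-axis units"""
    s=ctrl.get_state(); R0=Ro.from_quat(s['tcp_rot'])
    base=Ro.from_matrix(np.column_stack([[0,-1,0],[1,0,0],[0,0,1]]) )  # placeholder
    # tool z=-z, tool y=+hopper x, tool x=+hopper y (right-handed: x cross y = y cross x_h = -z)
    T=Ro.from_matrix(np.column_stack([[0,1,0],[1,0,0],[0,0,-1]]))
    T=RH*Ro.from_euler('y',tilt,degrees=True)*T*Ro.from_euler('z',spin,degrees=True)
    tcp=O+RH.apply(hp)+T.apply([0,0,.008])
    d=R0.inv().apply(tcp-s['eef_pos'])/.04; w=(R0.inv()*T).as_rotvec(degrees=True)/8
    hc=RH.inv().apply(s['eef_pos']+R0.apply([0,0,-.008])-O)
    print('clock',round(float(s['clock']),2),'grasp now(hopper)',hc.round(4),'target tcp',tcp.round(4),'trans units',d.round(3),'twist units',w.round(3),'F',np.round(s['wrist_force'],1),'q',np.round(s['qpos'],2))
    return d,w
E
python3 - <<'E'
from h import *
plan([-.173,.022,.187])
E
```

```text
clock 3.4 grasp now(hopper) [-0.173   0.045   0.4504] target tcp [ 0.4303 -0.1909  0.179 ] trans units [-0.573 -0.036  6.586] twist units [ 0.004 -0.001  0.402] F [ 0.3  0.5 -0. ] q [-0.25  0.23  0.75  1.56 -0.16  1.42  0.14]
```

Request:
{"fn": "jog_arm", "kwargs": {"twist": [[0,0,0.4],[0,0,0],[0,0,0],[0,0,0],[0,0,0]], "translation": [[-0.57,-0.04,0.8],[0,0,1],[0,0,1],[0,0,1],[0,0,0.8]], "fingers": [0,0,0,0,0]}}

```text
clock: 3.9
eef_pos: [0.4299, -0.1887, 0.2565]
tcp_rot: [0.84, 0.542, -0.0, -0.001]
wrist_force: [0.7, 0.3, 0.0]
grip_width: 1.003
```

Run:
```python
from h import *
plan([-.173,.022,.187])
c=ctrl.camera('side'); cv2.imwrite('pics/s1.png',cv2.resize(c['color'][60:300,150:390],None,fx=2.4,fy=2.4))
```

```text
clock 3.9 grasp now(hopper) [-0.1743  0.0238  0.2645] target tcp [ 0.4303 -0.1909  0.179 ] trans units [-0.047  0.035  1.937] twist units [-0.01  -0.002  0.026] F [0.7 0.3 0. ] q [-0.14  0.38  0.71  1.92 -0.3   0.95  0.29]
```

View pics/s1.png

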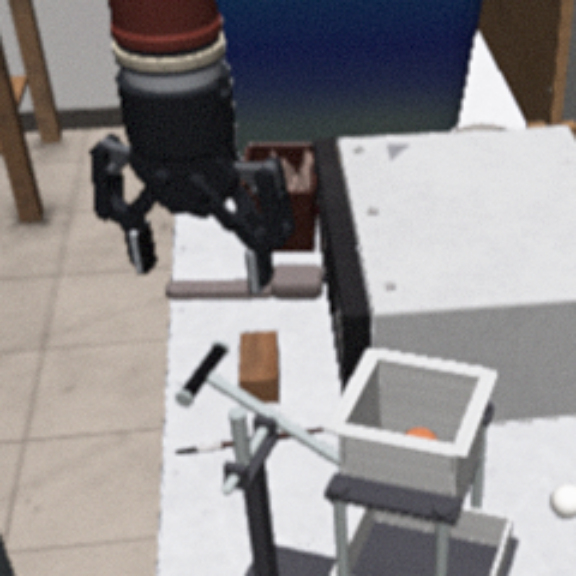

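The fingers (at about (140,260) and (260,285) in the crop) stand above and to both sides of the black bar, at about (203,372). The way down is free.

Request:
{"fn": "jog_arm", "kwargs": {"twist": [[0,0,0],[0,0,0],[0,0,0],[0,0,0],[0,0,0],[0,0,0],[0,0,0],[0,0,0]], "translation": [[-0.05,0.03,0.7],[0,0,0.7],[0,0,0.54],[0,0,0],[0,0,0],[0,0,0],[0,0,0],[0,0,0]], "fingers": [0,0,0,1,1,1,1,1]}}

```text
clock: 4.75
eef_pos: [0.4306, -0.1914, 0.1816]
tcp_rot: [0.84, 0.543, 0.0, -0.0]
wrist_force: [-13.1, 5.5, 12.3]
grip_width: 0.146
```

Run:
```python
from h import *
plan([-.173,.022,.187])
c=ctrl.camera('side'); cv2.imwrite('pics/s2.png',cv2.resize(c['color'][60:300,150:390],None,fx=2.4,fy=2.4))
```

```text
clock 4.75 grasp now(hopper) [-0.1726  0.0217  0.1896] target tcp [ 0.4303 -0.1909  0.179 ] trans units [ 0.007 -0.011  0.065] twist units [-0.002 -0.006  0.028] F [-13.1   5.5  12.3] q [-0.06  0.49  0.63  2.01 -0.41  0.77  0.39]
```

View pics/s2.png

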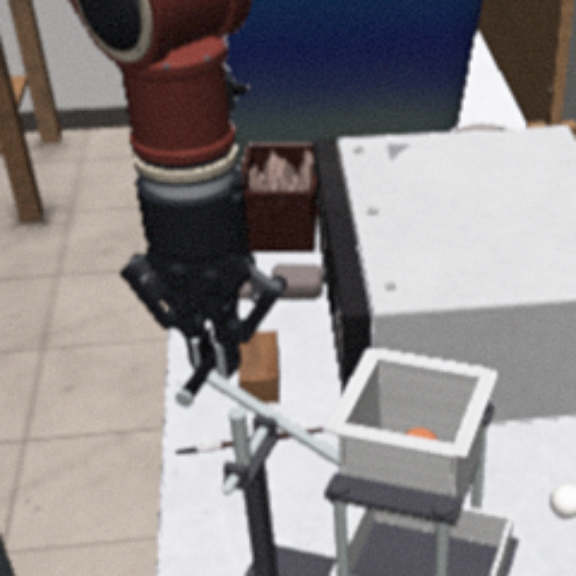

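```bash
cat >> h.py <<'E'
T0=Ro.from_matrix(np.column_stack([[0,1,0],[1,0,0],[0,0,-1]]))
def arc(a0,a1,n,t0,t1,y=.022):
    A=np.linspace(a0,a1,n+1);T=np.linspace(t0,t1,n+1);pose=[]
    for a,t in zip(A,T):
        f=np.radians(30+a); R=Ro.from_euler('y',t,degrees=True)*T0
        pose.append((np.array([-.052-.14*np.cos(f),y,.117+.14*np.sin(f)])+R.apply([0,0,.008]),R))
    for (p,R),(q,S) in zip(pose,pose[1:]):
        print((R.inv().apply(q-p)/.04).round(3),((R.inv()*S).as_rotvec(degrees=True)/8).round(3))
E
python3 -c "
from h import *
arc(0,60,20,0,30)"
```

```text
[ 0.     0.091 -0.156] [0.188 0.    0.   ]
[ 0.     0.095 -0.154] [0.188 0.    0.   ]
[ 0.     0.099 -0.151] [0.188 0.    0.   ]
[ 0.     0.102 -0.148] [0.188 0.    0.   ]
[ 0.     0.106 -0.145] [0.187 0.    0.   ]
[ 0.     0.11  -0.142] [0.188 0.    0.   ]
[ 0.     0.114 -0.139] [0.187 0.    0.   ]
[ 0.     0.117 -0.136] [0.187 0.    0.   ]
[ 0.     0.121 -0.133] [0.187 0.    0.   ]
[ 0.     0.124 -0.13 ] [0.187 0.    0.   ]
[ 0.     0.128 -0.126] [0.188 0.    0.   ]
[ 0.     0.131 -0.123] [0.188 0.    0.   ]
[ 0.     0.134 -0.119] [0.187 0.    0.   ]
[ 0.     0.137 -0.115] [0.188 0.    0.   ]
[ 0.     0.14  -0.112] [0.187 0.    0.   ]
[ 0.     0.143 -0.108] [0.188 0.    0.   ]
[ 0.     0.146 -0.104] [0.188 0.    0.   ]
[ 0.     0.148 -0.1  ] [0.187 0.    0.   ]
[ 0.     0.151 -0.096] [0.188 0.    0.   ]
[ 0.     0.153 -0.092] [0.187 0.    0.   ]
```

Request:
{"fn": "jog_arm", "kwargs": {"twist": [[0.188,0,0],[0.188,0,0],[0.188,0,0],[0.188,0,0],[0.188,0,0],[0.188,0,0],[0.188,0,0]], "translation": [[0,0.091,-0.156],[0,0.095,-0.154],[0,0.099,-0.151],[0,0.102,-0.148],[0,0.106,-0.145],[0,0.11,-0.142],[0,0.114,-0.139]], "fingers": [1,1,1,1,1,1,1]}}

```text
clock: 5.5
eef_pos: [0.4574, -0.2037, 0.2197]
tcp_rot: [0.836, 0.54, -0.052, -0.08]
wrist_force: [-2.9, 1.0, -1.3]
grip_width: 0.116
```

Run:
```python
from h import *
f=np.radians(51); plan([-.052-.14*np.cos(f),.022,.117+.14*np.sin(f)],tilt=10.5)
```

```text
clock 5.5 grasp now(hopper) [-0.1416  0.0217  0.2275] target tcp [ 0.4589 -0.204   0.2179] trans units [0.008 0.046 0.036] twist units [-0.058 -0.     0.02 ] F [-2.9  1.  -1.3] q [-0.03  0.57  0.66  1.75 -0.34  1.14  0.33]
```

Run:
```python
from h import *
c=ctrl.camera('side'); cv2.imwrite('pics/s3.png',cv2.resize(c['color'][150:310,190:390],None,fx=4,fy=4,interpolation=cv2.INTER_CUBIC))
```

```text
(no output)
```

View pics/s3.png

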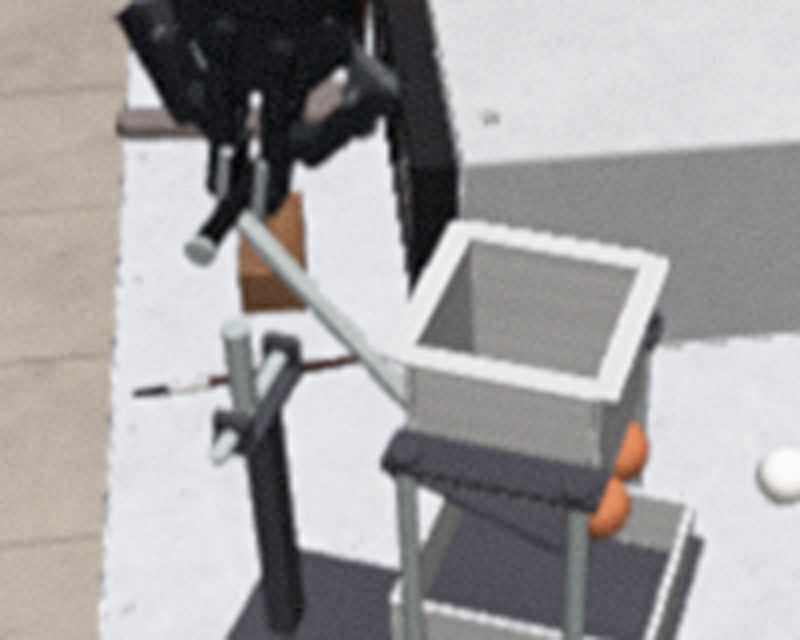

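Request:
{"fn": "jog_arm", "kwargs": {"twist": [[0.3,0,0],[0.37,0,0],[0.37,0,0],[0.37,0,0]], "translation": [[0,0.27,-0.23],[0,0.245,-0.256],[0,0.26,-0.24],[0,0.27,-0.23]], "fingers": [1,1,1,1]}}

```text
clock: 5.95
eef_pos: [0.5023, -0.224, 0.248]
tcp_rot: [0.824, 0.531, -0.105, -0.164]
wrist_force: [-5.1, 1.8, 4.4]
grip_width: 0.115
```

```bash
python3 - <<'E'
from h import *
f=np.radians(90); plan([-.052-.14*np.cos(f),.022,.117+.14*np.sin(f)],tilt=30)
for n in('side','top'):
    c=ctrl.camera(n); a=c['color'][150:310,190:390] if n=='side' else c['color'][140:380,230:430]; cv2.imwrite(f'pics/{n}4.png',cv2.resize(a,None,fx=3 if n=='side' else 2.4,fy=3 if n=='side' else 2.4,interpolation=cv2.INTER_CUBIC))
E
python3 -c "
import cv2,numpy as np
a=cv2.imread('pics/side4.png');b=cv2.imread('pics/top4.png')
a=cv2.resize(a,(400,320));b=cv2.resize(b,(400,480));o=np.zeros((480,800,3),np.uint8);o[:320,:400]=a;o[:,400:]=b;cv2.imwrite('pics/c4.png',o)"
```

```text
clock 5.95 grasp now(hopper) [-0.0907  0.0218  0.2554] target tcp [ 0.5368 -0.2395  0.2501] trans units [ 0.005  0.854 -0.407] twist units [ 0.948 -0.001  0.014] F [-5.1  1.8  4.4] q [ 0.05  0.72  0.63  1.42 -0.32  1.52  0.3 ]
```

View pics/c4.png

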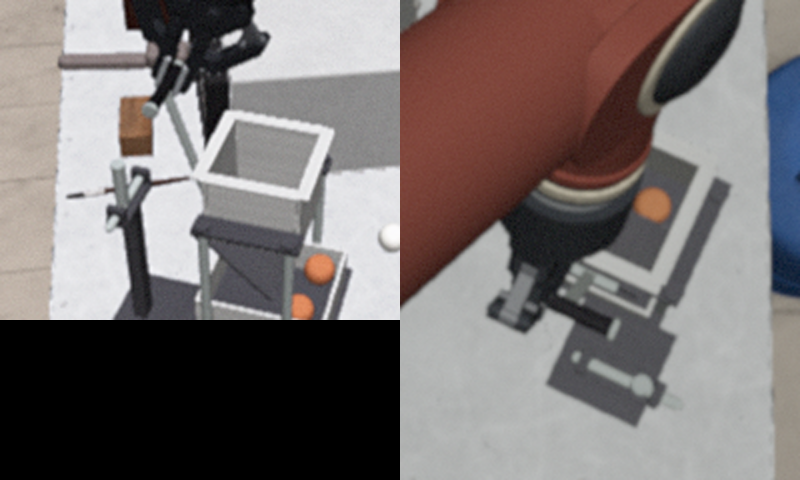

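```bash
python3 -c "
from h import *
arc(44.3,0,12,22.4,0)"
```

```text
[ 0.    -0.166  0.145] [-0.233  0.     0.   ]
[ 0.    -0.162  0.15 ] [-0.233  0.     0.   ]
[ 0.    -0.157  0.155] [-0.233  0.     0.   ]
[ 0.    -0.152  0.16 ] [-0.233  0.     0.   ]
[ 0.    -0.147  0.165] [-0.233  0.     0.   ]
[ 0.    -0.141  0.17 ] [-0.233  0.     0.   ]
[ 0.    -0.136  0.175] [-0.233  0.     0.   ]
[ 0.    -0.13   0.179] [-0.233  0.     0.   ]
[ 0.    -0.124  0.184] [-0.233  0.     0.   ]
[ 0.    -0.118  0.188] [-0.233  0.     0.   ]
[ 0.    -0.112  0.192] [-0.233  0.     0.   ]
[ 0.    -0.106  0.195] [-0.233  0.     0.   ]
```

Request:
{"fn": "jog_arm", "kwargs": {"twist": [[-0.233,0,0],[-0.233,0,0],[-0.233,0,0],[-0.233,0,0],[-0.233,0,0],[-0.233,0,0],[-0.233,0,0],[-0.233,0,0]], "translation": [[0,-0.166,0.145],[0,-0.162,0.15],[0,-0.157,0.155],[0,-0.152,0.16],[0,-0.147,0.165],[0,-0.141,0.17],[0,-0.136,0.175],[0,-0.13,0.179]], "fingers": [1,1,1,1,1,1,1,1]}}

```text
clock: 6.85
eef_pos: [0.4495, -0.2, 0.2113]
tcp_rot: [0.839, 0.541, -0.032, -0.052]
wrist_force: [-8.4, 5.6, 17.3]
grip_width: 0.117
```

Run:
```python
from h import *
plan([-.173,.022,.187],tilt=0)
f=np.radians(44.8); plan([-.052-.14*np.cos(f),.022,.117+.14*np.sin(f)],tilt=7.5)
```

```text
clock 6.85 grasp now(hopper) [-0.1509  0.0217  0.2192] target tcp [ 0.4303 -0.1909  0.179 ] trans units [ 0.006 -0.428  0.866] twist units [-0.869 -0.019  0.024] F [-8.4  5.6 17.3] q [-0.05  0.53  0.66  1.83 -0.36  1.03  0.34]
clock 6.85 grasp now(hopper) [-0.1509  0.0217  0.2192] target tcp [ 0.4491 -0.1995  0.2077] trans units [ 0.006 -0.003  0.09 ] twist units [ 0.068 -0.017  0.025] F [-8.4  5.6 17.3] q [-0.05  0.53  0.66  1.83 -0.36  1.03  0.34]
```

Request:
{"fn": "jog_arm", "kwargs": {"twist": [[-0.22,0,0],[-0.22,0,0],[-0.22,0,0],[-0.22,0,0],[0,0,0],[0,0,0]], "translation": [[0,-0.12,0.19],[0,-0.115,0.2],[0,-0.11,0.2],[0,-0.08,0.2],[0,0,0.1],[0,0,0]], "fingers": [1,1,1,1,1,1]}}

```text
clock: 7.45
eef_pos: [0.4297, -0.1909, 0.1801]
tcp_rot: [0.84, 0.542, 0.002, -0.004]
wrist_force: [-17.8, 11.8, 52.3]
grip_width: 0.113
```

Run:
```python
from h import *
plan([-.173,.022,.187],tilt=0)
c=ctrl.camera('side'); cv2.imwrite('pics/s5.png',cv2.resize(c['color'][170:340,190:390],None,fx=4,fy=4,interpolation=cv2.INTER_CUBIC))
```

```text
clock 7.45 grasp now(hopper) [-0.1735  0.0217  0.1881] target tcp [ 0.4303 -0.1909  0.179 ] trans units [0.006 0.014 0.027] twist units [-0.037 -0.061  0.02 ] F [-17.8  11.8  52.3] q [-0.06  0.49  0.63  2.01 -0.42  0.77  0.4 ]
```

View pics/s5.png

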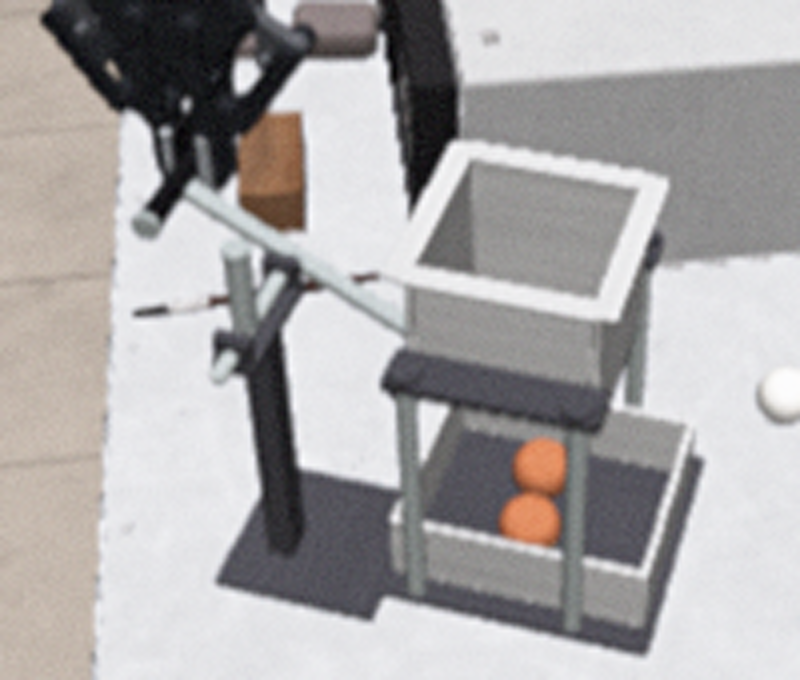

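Request:
{"fn": "jog_arm", "kwargs": {"twist": [[0,0,0],[0,0,0],[0,0,0],[0,0,0],[0,0,0],[0,0,0],[0,0,0]], "translation": [[0,0,-0.05],[0,0,0],[0,0,0],[0,0,0],[0,0,-0.5],[0,0,-1],[0,0,-0.4]], "fingers": [0.4,0.4,0.4,0.4,0.4,0.4,0.4]}}

```text
clock: 8.2
eef_pos: [0.4347, -0.1941, 0.2547]
tcp_rot: [0.84, 0.542, 0.001, 0.003]
wrist_force: [1.0, 0.3, -0.1]
grip_width: 0.595
```

Run:
```python
from h import *
plan([-.113,-.066,.200],tilt=0)
O_=O
c=ctrl.camera('side'); im=cv2.resize(c['color'][170:340,190:390],None,fx=4,fy=4,interpolation=cv2.INTER_CUBIC)
cv2.imwrite('pics/s6.png',im)
print(ctrl.get_state()['grip_width'])
```

```text
clock 8.2 grasp now(hopper) [-0.1678  0.021   0.2627] target tcp [ 0.4484 -0.2959  0.192 ] trans units [-2.177  1.352  1.579] twist units [0.045 0.007 0.021] F [ 1.   0.3 -0.1] q [-0.13  0.39  0.71  1.91 -0.31  0.94  0.3 ]
0.5956092720680354
```

View pics/s6.png

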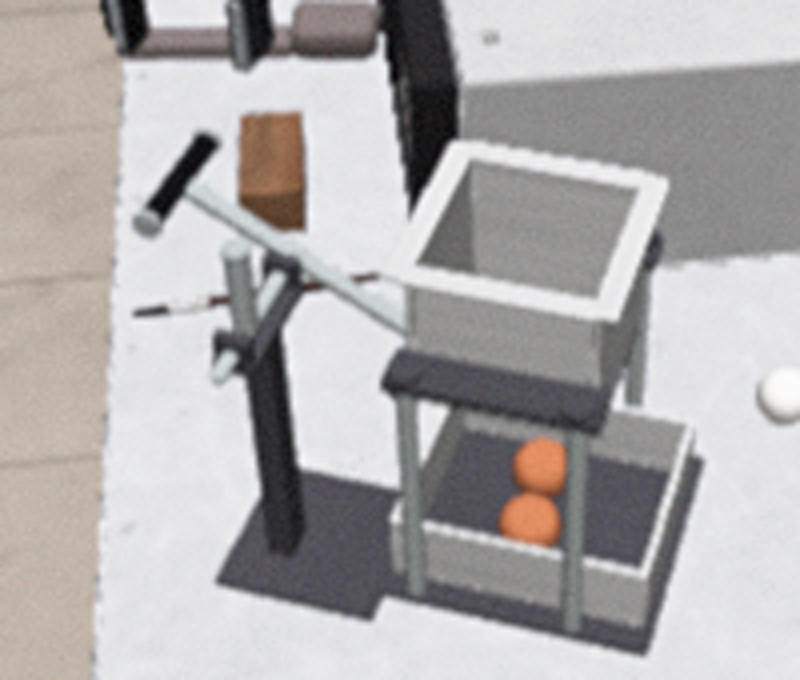

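The lever is back at its starting place and both balls lie in the tray, at about (542,465) and (530,520). On to the knob, at (236,250) in the crop.

Request:
{"fn": "jog_arm", "kwargs": {"twist": [[0,0,0.02],[0,0,0],[0,0,0],[0,0,0]], "translation": [[-0.8,0.5,0],[-0.8,0.5,0],[-0.58,0.35,0],[0,0,0.3]], "fingers": [0.4,0.4,0.4,0.4]}}

```text
clock: 8.65
eef_pos: [0.4464, -0.3, 0.241]
tcp_rot: [0.842, 0.539, -0.0, 0.004]
wrist_force: [-0.5, -0.0, -0.2]
grip_width: 0.602
```

Run:
```python
from h import *
plan([-.113,-.066,.200],tilt=0)
c=ctrl.camera('side'); im=cv2.resize(c['color'][170:340,190:390],None,fx=4,fy=4,interpolation=cv2.INTER_CUBIC)
cv2.imwrite('pics/s7.png',im)
```

```text
clock 8.65 grasp now(hopper) [-0.1131 -0.0705  0.249 ] target tcp [ 0.4484 -0.2959  0.192 ] trans units [ 0.12  -0.006  1.224] twist units [ 0.046  0.035 -0.039] F [-0.5 -0.  -0.2] q [ 0.11  0.51  0.68  1.77 -0.37  0.99  0.5 ]
```

View pics/s7.png

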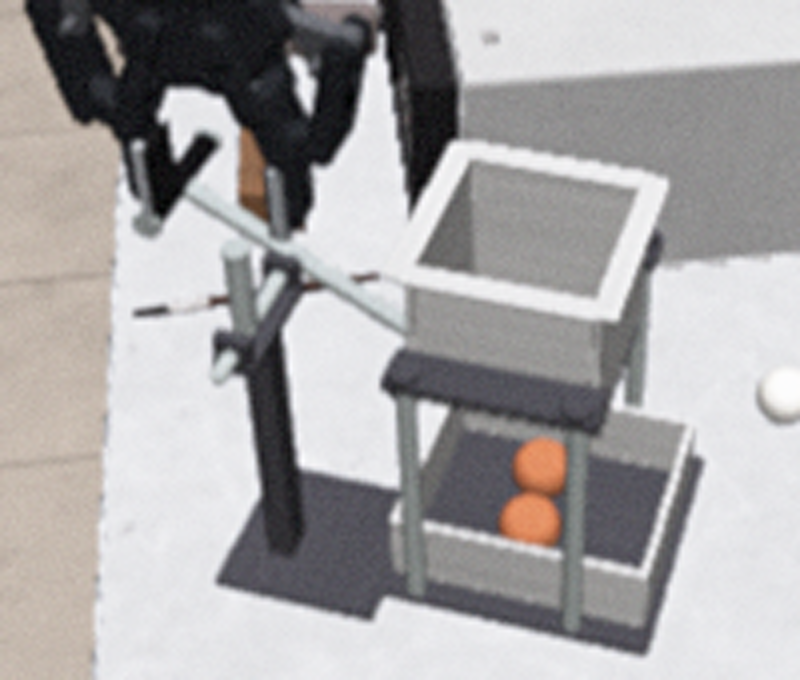

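Request:
{"fn": "jog_arm", "kwargs": {"twist": [[0,0,-0.04],[0,0,0],[0,0,0],[0,0,0],[0,0,0],[0,0,0],[0,0,0]], "translation": [[0.06,0,0.4],[0,0,0.4],[0,0,0.4],[0,0,0],[0,0,0],[0,0,0],[0,0,0]], "fingers": [0.4,0.4,0.4,0.4,1,1,1]}}

```text
clock: 9.4
eef_pos: [0.4498, -0.2932, 0.1938]
tcp_rot: [0.839, 0.544, 0.002, 0.003]
wrist_force: [-0.0, -0.8, 0.7]
grip_width: 0.121
```

Run:
```python
from h import *
plan([-.113,-.036,.200],tilt=0)
c=ctrl.camera('side'); im=cv2.resize(c['color'][170:340,190:390],None,fx=4,fy=4,interpolation=cv2.INTER_CUBIC)
cv2.imwrite('pics/s8.png',im)
```

```text
clock 9.4 grasp now(hopper) [-0.1129 -0.063   0.2018] target tcp [ 0.4608 -0.2686  0.192 ] trans units [0.674 0.001 0.045] twist units [0.056 0.005 0.048] F [-0.  -0.8  0.7] q [ 0.13  0.56  0.64  1.83 -0.43  0.88  0.54]
```

View pics/s8.png

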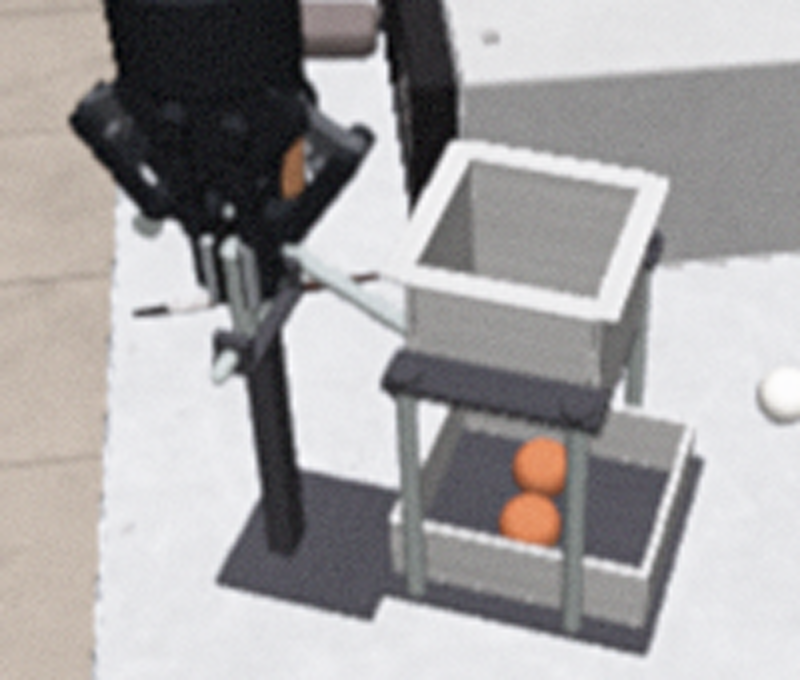

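The pin at about (238,270) is between the pads. Now push it along hopper +y, which is tool +x.

Request:
{"fn": "jog_arm", "kwargs": {"twist": [[0,0,0],[0,0,0],[0,0,0],[0,0,0],[0,0,0],[0,0,0],[0,0,0]], "translation": [[0.15,0,0],[0.15,0,0],[0.15,0,0],[0.15,0,0],[0.1,0,0],[0.1,0,0],[0,0,0]], "fingers": [1,1,1,1,1,1,1]}}

```text
clock: 10.15
eef_pos: [0.4619, -0.2659, 0.1938]
tcp_rot: [0.839, 0.543, 0.0, 0.005]
wrist_force: [4.0, -6.7, -0.9]
grip_width: 0.114
```

Run:
```python
from h import *
plan([-.113,-.036,.200],tilt=0)
print(RH.inv().apply(ctrl.get_state()['wrist_force']))
```

```text
clock 10.15 grasp now(hopper) [-0.1132 -0.0331  0.2018] target tcp [ 0.4608 -0.2686  0.192 ] trans units [-0.072  0.003  0.046] twist units [0.058 0.035 0.041] F [ 4.  -6.7 -0.9] q [ 0.06  0.56  0.64  1.85 -0.42  0.87  0.49]
[ 6.47589604 -4.45913231 -0.94947983]
```

Request:
{"fn": "jog_arm", "kwargs": {"twist": [[0,0,0],[0,0,0],[0,0,0]], "translation": [[0.1,0,0],[0.1,0,0],[0,0,0]], "fingers": [1,1,1]}}

```text
clock: 10.45
eef_pos: [0.4621, -0.2655, 0.1939]
tcp_rot: [0.841, 0.541, -0.004, 0.009]
wrist_force: [-0.3, -16.8, -6.7]
grip_width: 0.119
```

Run:
```python
from h import *
plan([-.113,-.036,.200],tilt=0)
print(RH.inv().apply(ctrl.get_state()['wrist_force']))
```

```text
clock 10.45 grasp now(hopper) [-0.1133 -0.0325  0.2019] target tcp [ 0.4608 -0.2686  0.192 ] trans units [-0.082  0.004  0.048] twist units [0.073 0.118 0.004] F [ -0.3 -16.8  -6.7] q [ 0.05  0.56  0.65  1.85 -0.42  0.86  0.47]
[  6.66220012 -15.43133776  -6.70954672]
```

Request:
{"fn": "jog_arm", "kwargs": {"twist": [[0,0,0],[0,0,0],[0,0,0],[0,0,0],[0,0,0],[0,0,0],[0,0,0],[0,0,0]], "translation": [[-0.1,0,0],[0,0,0],[0,0,0],[0,0,-0.5],[0,0,-1],[0,0,-1],[0,-0.3,-1],[0,-0.3,-1]], "fingers": [0.6,0.6,0.6,0.6,0.6,0.6,0.6,0.6]}}

```text
clock: 11.25
eef_pos: [0.4397, -0.248, 0.3739]
tcp_rot: [0.839, 0.544, 0.001, -0.0]
wrist_force: [0.8, 0.4, 0.1]
grip_width: 0.395
```

Request:
{"fn": "jog_arm", "kwargs": {"twist": [[0,0,0],[0,0,0],[0,0,0],[0,0,0],[0,0,0],[0,0,0]], "translation": [[1,0,0],[1,0,0],[1,0,0],[1,0,0],[1,0,0],[0,0,0]], "fingers": [0.6,0.6,0.6,0.6,0.6,0.6]}}

```text
clock: 11.85
eef_pos: [0.5239, -0.0579, 0.3712]
tcp_rot: [0.835, 0.55, 0.001, -0.002]
wrist_force: [0.2, 0.0, -0.8]
grip_width: 0.404
```

Run:
```python
from h import *
c=ctrl.camera('side'); im=cv2.resize(c['color'][170:340,190:390],None,fx=4,fy=4,interpolation=cv2.INTER_CUBIC)
cv2.imwrite('pics/s9.png',im)
c=ctrl.camera('top'); im=cv2.resize(c['color'][180:380,250:420],None,fx=3,fy=3,interpolation=cv2.INTER_CUBIC)
cv2.imwrite('pics/t9.png',im)
z=c['z_map']; v,u=np.mgrid[:480,:640]
p=np.stack([(u-c['cx'])*z/c['fx'],-(v-c['cy'])*z/c['fy'],-z,np.ones_like(z)],-1)
W=(p@np.linalg.inv(c['extrinsics']).T)[...,:3]
H=RH.inv().apply((W-O).reshape(-1,3)).reshape(W.shape)
k=(abs(H[...,0]+.113)<.02)&(abs(H[...,1]+.05)<.045)&(H[...,2]>.2)&(H[...,2]<.225); print('knob',k.sum(),H[k].mean(0))
img=c['color'].astype(int)
k=(img.max(-1)<60)&(abs(H[...,0]+.173)<.03)&(abs(H[...,1])<.045)&(H[...,2]>.15)&(H[...,2]<.23); print('handle',k.sum(),H[k].mean(0))
print(ctrl.get_state()['wrist_force'],ctrl.get_state()['eef_pos'])
```

```text
knob 82 [-0.1132544  -0.03611877  0.21286341]
handle 305 [-0.17324691 -0.00052284  0.19227955]
[ 0.22033041 -0.62568078  0.29001084] [ 0.52174838 -0.06500147  0.37204771]
```

View pics/s9.png

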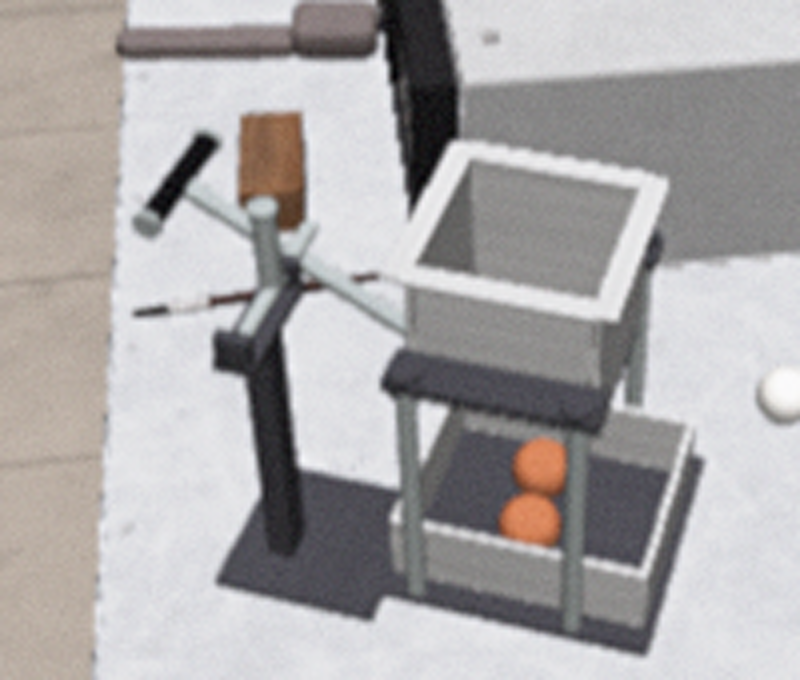

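View pics/t9.png

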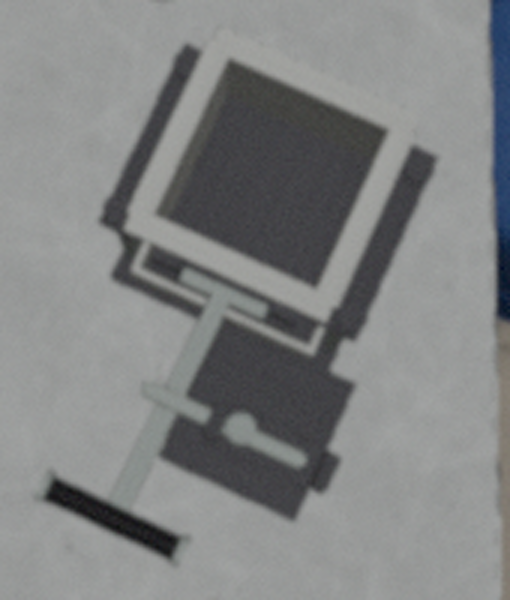

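The top view shows the tongue across the lever at (165,397) and an empty hopper. The side view shows both balls in the tray at (542,465) and (530,520). Handing in.

```bash
python3 -c "
from plant import ctrl
print(ctrl.sign_off())"
```

```text
the job is handed in; nothing more can be done
None
```

The job is done and handed in at about 12 s, well inside the 42 s limit. I swung the lever up until both copper balls dropped into the tray, brought it back down to its stop, and slid the bolt home.

**Last checks:**
- **Balls:** both copper balls are in the tray and the hopper is empty. The green and white look-alikes were left alone.
- **Door:** the handle measures (-173, -1) mm in x and y in the hopper's frame. Its mean surface height is 192 mm, the same as before I moved it, so the door is shut.
- **Bolt:** the knob is at y -36.1 mm, the fully-home position, and the tongue lies across the lever.
- **Arm:** clear of everything, with wrist force under 1 N.

**Differences and forces:**
- **Door opening:** I opened the door to about 44 degrees, not the full 60, because both balls had already fallen.
- **Forces:** pressing the lever onto its stop gave about 56 N at the wrist through the fingers, the highest I saw and well under the 120 N limit. Pushing the bolt against its stop gave about 15 N.
- **Bolt reading:** while pushing, the arm's own reading put the grip 3 mm past the knob's home position. It already sat 3 mm off the knob's position when I gripped it, and the top view confirmed the knob is home.

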